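# Hold the parts-washer lid just under its balance point

## Robot

A 6-joint arm with a two-finger parallel gripper is mounted at the origin on the work surface. World frame = base frame: x ahead of the robot, y to its left, z up, the work surface at z = 0. Lengths are in m, angles in rad, forces in N, time in s.
With the tool pointing down it reaches from about 0.425 to 0.95 m from the base axis. Payload 14.7 kg.
Tool frame: the origin (TCP) lies at the very end of the fingers, on their centre line; the grasp point (between the pads) lies 19 mm behind it; z points along the fingers, x is the direction in which the jaws open and shut, and the axes are right-handed (so a half turn about z gives the same grasp; the last joint's range is limited). The gripper opens to 85 mm and grips with 20 to 120 N. Pads are 22 mm wide; open, the fingers measure 114 mm over their backs; the gripper's body (76 mm by 85 mm) begins 54 mm behind the grasp point. The pads swing forward as they close: fully open they stand 13 mm farther back than shut.
Start: joints at [1.148, 0.48, 1.596, -0, 1.065, -0.047], TCP at [0.239, 0.605, 0.231] pointing down, gripper open.
Joint ranges: [-2.75, 2.75], [-0.82, 2.05], [0.23, 2.67], [-1.56, 4.7], [0.09, 2.69], [-2.92, 2.92]. Speed limits (rad/s): [1.89, 1.89, 2.39, 3.01, 3.01, 3.01].

## Interface

Orientations are given as a unit quaternion [w, x, y, z].
In Python, from cell import reach, move_l, move_joints, command_gripper, dwell, inverse_kinematics, snapshot, IKError, sign_off, look_for, landmark_of, get_time, get_qpos, get_joint_vel, get_tau, get_position, get_eef_rot, get_wrist_force, get_wrist_torque, get_grip_width gives the robot as it stands. Calls block until the motion is done:
- reach(position, orientation): joint-space move of the TCP to a pose.
- move_l(position, attitude=None, max_speed=0.15, max_force=None): straight line of the TCP; attitude=None keeps the orientation; max_speed is the mean speed in m/s. With max_force (N) it stops when the force on the tool has changed by that much, and returns True; else False.
- move_joints(angles): joint-space move.
- command_gripper(opening, grasp_force=None): finger opening in m; grasp_force is the grip in N (None keeps the last); returns when the fingers have stopped.
- dwell(seconds).
- inverse_kinematics(position, orientation): joint angles nearest the present ones, or None.
- snapshot(name): name is "scene" or "top"; returns a dict with "frame" (400x640x3 uint8, red, green, blue), "fx", "fy", "cx", "cy" (pixels), "pose" (4x4, takes a point from camera to world coordinates). Camera axes: x right, y down, z forward; pixel columns grow to the right and rows downward; lengths in m; the calibration is good to about 2 mm. A picture is of the moment at which its call begins. There is no depth.
A pose or a line that the arm cannot do raises IKError and nothing moves.
- sign_off(): hands the job in, once; it reports no verdict.
Trained networks look in the newest picture that a camera, given by its name, has taken for a name from the list of things; names that differ only in an ending like _2 or _b are one class to them, and where a whole thing is asked for, a point or a joint stands for the part that bears it (a point fixed in the world has none). Each returns a list of dicts, best first, with "conf" (0 to 1); they miss things now and then, are a little off and sometimes report something else, mostly with a low value. They report only what shows in the picture. A call takes as long as a camera call.
- look_for(camera, name): "location" ([x, y, z] in m, in world coordinates, good to about 4 mm: the middle of the surface that is visible of it).
- landmark_of(camera, name): "location" ([x, y, z] in m, in world coordinates, good to about 4 mm: a listed point, or the origin of a listed thing).
Readings, each from a call of its own:
- get_time(): time.
- get_qpos(): joint angles.
- get_joint_vel(): joint speeds.
- get_tau(): joint torques, N m.
- get_position(): TCP position.
- get_eef_rot(): TCP orientation.
- get_wrist_force(): force on the tool from outside, world axes, zero at the start.
- get_wrist_torque(): the same for the moment, N m.
- get_grip_width(): finger opening in m.
Only numpy, scipy, OpenCV 4.12 (cv2) and the standard library are available. Lean on these libraries where they do the work, as an engineer would, in place of code of your own. Each camera call takes 0.05 s, during which the arm holds its last target.

## Task

Pull the locking pin with the red knob out of the hasp on the parts washer's lid and lay it in the shallow steel tray. Then lift the lid by its handle until it is past its balance point and the gas strut takes over, without letting it fly up to its stop or drop, and ease it back down to just under the balance point, within about ten degrees of it. Finish there, still holding the lid by the handle so that it rests lightly in your hand while I tighten the strut, and leave everything else on the bench where it is.

Things in the scene. Friction and masses are not known exactly. Their poses are not given: they have to be found in the camera images.
- washer: blue bench parts washer, fixed: tank 270 mm deep (x), 360 mm wide (y), 130 mm high, with a grey hinged lid. Origin: centre of its underside on the bench. x axis from the lid's front edge to its rear hinge, y along the hinge (left seen from the front), z up. Yaw within 0.35 rad
- lid_angle (a joint): lid angle, rad: 0 closed, grows as its front rises, stop at 1.31. Lid 287 mm deep, 374 mm wide, top 136 mm over the bench when closed. A gas strut at its left helps: balance at 0.785 (45 degrees); let go below it falls shut, above it swings up to the stop. Lift at the handle: 6 N closed, steadily down to 0 at balance, 1 N the other way at 0.9. With the pin in it stops at about 0.02
- lid: the grey lid with its handle. Origin on the middle of the hinge line, which runs along the washer's y axis 135 mm behind the washer's origin and 132 mm above the bench. Turns with the lid: x axis along the lid from front edge to hinge, y axis along the hinge line, z axis the lid's outward normal. Its front edge lies at x = -287 mm
- lid_handle (a point): middle of the round steel bar handle on the lid: bar 13 mm thick, 120 mm long along the hinge direction, on a leg at each end; it lies 180 mm in front of the hinge line and 46 mm above it (42 mm above the lid's top) when closed, at x = -180, z = 46 mm in the lid's axes
- staple (a point): centre of the eye of the steel staple, where the pin's shank passes along the washer's y axis: 130 mm in front of the washer's origin, 158 mm above the bench. The staple, 26 mm (x) by 30 mm (y), stands up through a notch in the middle of the lid's front edge, 38 mm above the lid, with a brass detent cap on top up to 50 mm; it is 85 mm in front of the handle bar
- pin: locking pin, steel shank 10 mm in diameter, red round knob, 108 mm long in all, about 85 g. Origin on its axis at the middle of the staple when fitted; y axis from knob to tip, tip 34 mm on. Starts fitted, level, knob on the washer's -y side (right). A sprung ball in the staple holds it: pull it straight out along its axis, knob first, with about 10 N; clear of the staple after 55 mm
- pin_knob (a point): centre of the pin's red knob: a cylinder 28 mm in diameter and 24 mm long on the pin's axis, 64 mm from the pin's origin. When fitted it hangs over the lid's front part, with 8 mm of air between it and the lid
- tray: shallow open steel tray 220 mm (x) by 140 mm (y), 28 mm high, walls and floor 4 mm thick, fixed to the bench; origin at the centre of its underside. Stands to the left or the right of the washer; a black plastic bin stands on the other side
- bin: black plastic parts bin, 220 by 140 mm, 80 mm high, fixed; not used. Origin: centre of its underside
- filter: bystander, not to be moved: white oil filter, 76 mm diameter, 90 mm tall. Origin: centre of its underside
- piston: bystander, not to be moved: aluminium engine piston, 82 mm diameter, 58 mm tall. Origin: centre of its underside
- bearing: bystander, not to be moved: steel bearing ring, 72 mm diameter, 18 mm tall. Origin: centre of its underside
- jar: bystander, not to be moved: amber glass jar with grey lid, 64 mm diameter, 85 mm tall. Origin: centre of its underside
- wrench: bystander, not to be moved: steel wrench lying flat, 200 mm long. Origin: centre of its underside

How it is judged:
On the way, in this order (a step that is already met when the one before it is completed fails the run):
1. the pin is drawn out of the staple (distance between pin and staple above 0.05 m), for 0.1 s.
2. the pin lies in the steel tray, let go (x of pin in the frame of tray between -0.108 and 0.108 m and y of pin in the frame of tray between -0.068 and 0.068 m and z of each of pin, pin_knob in the frame of tray below 0.035 m and x of pin_knob in the frame of tray between -0.108 and 0.108 m and y of pin_knob in the frame of tray between -0.068 and 0.068 m and contact force between the fingers and pin below 0.1 N), for 0.2 s.
3. the lid, held by its handle, is raised past its balance point (over 0.83 rad) (value of joint lid_angle above 0.83 rad and contact force between the fingers and lid above 0.2 N and distance between the grasp point and lid_handle below 0.085 m), for 0.2 s.
At the end, for the whole second after the job is handed in: The fingers hold the lid still at its handle (contact force over 0.2 N, grasp point within 85 mm of the bar's middle), its angle between 0.59 and 0.775 rad (balance point 0.785), and the pin lies at rest, let go, wholly inside the steel tray (all of step 2 and value of joint lid_angle between 0.59 and 0.775 rad and velocity of joint lid_angle between -0.1 and 0.1 rad/s and contact force between the fingers and lid above 0.2 N and linear speed of pin below 0.02 m/s and distance between the grasp point and lid_handle below 0.085 m); the arm keeps its last pose, push and grip.
It fails at once if the lid flies up towards its stop (over 1.2 rad) (value of joint lid_angle above 1.2 rad).
It fails at once if the lid drops (closes faster than 1.5 rad/s) (velocity of joint lid_angle below -1.5 rad/s).
It fails at once if a bystander is shifted by more than 30 mm (distance of any of filter, piston, bearing, jar, wrench from where it was at the start of the episode above 0.03 m).
It also fails if it takes over 66 s, if anything falls off the work surface, if the arm or the gripper's body presses on something with over 40 N, if the wrist force passes 120 N, or if a joint passes its speed limit or range.

## Working session

There is one attempt and no reset: what is moved stays moved. The work goes in short steps, each a Python script; the robot and the scene stay as the last script left them, time stands still between calls to the robot, and variables do not carry over. Pictures are saved under pics/ and viewed, and the job is handed in when it is done.

```bash
ls; mkdir -p pics
python3 - <<'E'
from cell import *
import cv2
for c in ("scene","top"):
    s=snapshot(c); cv2.imwrite(f"pics/a_{c}.png",s["frame"][:,:,::-1]); print(c,s["fx"],s["cx"],s["cy"],s["pose"].round(3).tolist())
    for n in ("washer","lid","lid_handle","staple","pin","pin_knob","tray","bin","filter","piston","bearing","jar","wrench"):
        r=landmark_of(c,n); print(n,[(x["location"] if isinstance(x["location"],list) else x["location"].round(4).tolist(),round(x["conf"],2)) for x in r[:2]])
print(get_time(),get_qpos(),get_eef_rot(),get_grip_width())
E
```

```text
pics
scene 414.1734121117278 323.69442649106503 195.7611366001064 [[0.094, 0.716, -0.692, 1.208], [0.995, -0.077, 0.056, -0.073], [-0.013, -0.694, -0.72, 0.85], [0.0, 0.0, 0.0, 1.0]]
washer [([0.5914, 0.0441, -0.0019], 0.87), ([0.6967, 0.3646, -0.0015], 0.33)]
lid [([0.7189, 0.0698, 0.1342], 0.6)]
lid_handle [([0.5464, 0.0325, 0.1745], 0.61)]
staple [([0.4653, 0.0148, 0.1581], 0.72)]
pin [([0.4646, 0.0166, 0.1562], 0.66)]
pin_knob [([0.474, -0.0456, 0.1608], 0.6)]
tray [([0.4626, 0.4126, -0.0029], 0.63), ([0.5934, 0.0428, -0.0], 0.49)]
bin [([0.5221, -0.42, 0.0003], 0.64), ([0.4743, -0.044, 0.1599], 0.17)]
filter [([0.2785, 0.3595, -0.0037], 0.94)]
piston [([0.7071, -0.3579, -0.0006], 0.93), ([0.6994, 0.3637, -0.0025], 0.62)]
bearing [([0.2843, 0.265, 0.0023], 0.82)]
jar [([0.6974, 0.3642, -0.0031], 0.89), ([0.5464, 0.0325, 0.1747], 0.19)]
wrench [([0.2882, -0.2985, 0.0005], 0.75), ([0.5228, -0.4175, 0.0016], 0.4)]
top 444.9629894459466 314.356858962228 199.4651651106127 [[-0.022, -0.987, 0.156, 0.283], [-1.0, 0.023, 0.009, -0.002], [-0.013, -0.156, -0.988, 1.501], [0.0, 0.0, 0.0, 1.0]]
washer [([0.5913, 0.0433, -0.0008], 0.79)]
lid [([0.4644, 0.0177, 0.1594], 0.72), ([0.72, 0.0664, 0.1308], 0.7)]
lid_handle [([0.5497, 0.0341, 0.1817], 0.89)]
staple [([0.4633, 0.0195, 0.1605], 0.89)]
pin [([0.4635, 0.0177, 0.1562], 0.64)]
pin_knob [([0.473, -0.0402, 0.1582], 0.61)]
tray [([0.4597, 0.4133, -0.0017], 0.97)]
bin [([0.5191, -0.4191, -0.0018], 0.71), ([0.4625, 0.4148, -0.0014], 0.69)]
filter [([0.2753, 0.3553, -0.0006], 0.76)]
piston [([0.7059, -0.3661, 0.0027], 0.73)]
bearing [([0.2831, 0.2645, -0.0033], 0.66), ([0.7049, -0.3659, 0.0013], 0.42)]
jar [([0.6992, 0.3678, -0.0019], 0.76)]
wrench [([0.2776, -0.2986, 0.0014], 0.86)]
1.4 [ 1.14839099e+00  4.80191004e-01  1.59629914e+00  2.09950574e-05
  1.06507842e+00 -4.65814753e-02] [-1.41304139e-05  8.26755247e-01  5.62561785e-01  5.45650895e-06] 0.08530304113854276
```

View pics/a_scene.png

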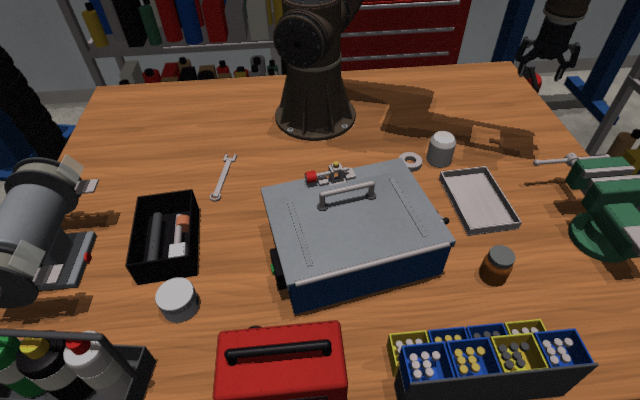

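View pics/a_top.png

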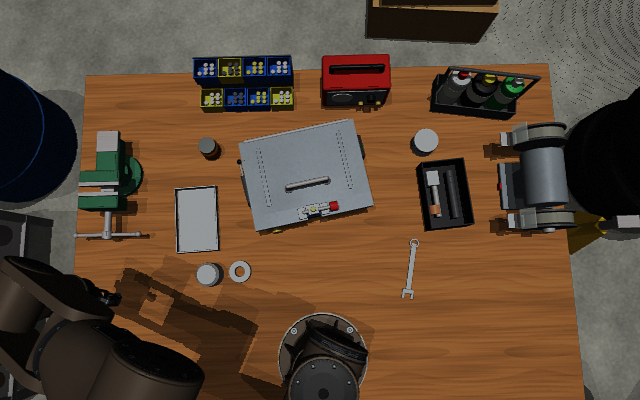

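Detections match the pictures: the knob is at about (310,176) in scene and (334,205) in top. The tray is on the robot's left and the bin on the right. Next I'll fit the washer pose and the tray yaw, and check IK for the whole plan.

```bash
cat > h.py <<'E'
from cell import *
import numpy as np, cv2
from scipy.spatial.transform import Rotation as Ro
def quat(a,tilt=0.):
    # tool down, tool x at world yaw a; tilt about washer y: positive leans with the opening lid
    R=Ro.from_matrix([[np.cos(a),np.sin(a),0],[np.sin(a),-np.cos(a),0],[0,0,-1]])
    R=Ro.from_rotvec(tilt*np.array([-np.sin(a),np.cos(a),0]))*R
    q=R.as_quat(); return [q[3],q[0],q[1],q[2]]
def save(c,n):
    s=snapshot(c); cv2.imwrite(f"pics/{n}.png",s["frame"][:,:,::-1]); return s
E
python3 - <<'E'
from h import *
from scipy.optimize import least_squares
names={"washer":(0,0,0),"lid":(.135,0,.132),"lid_handle":(-.045,0,.178),"staple":(-.13,0,.158),"pin":(-.13,0,.158),"pin_knob":(-.13,-.064,.158)}
obs=[]
for c in ("scene","top"):
    save(c,"b_"+c)
    for n,p in names.items():
        for r in landmark_of(c,n)[:2]:
            if r["conf"]>.45: obs.append((n,p,np.array(r["location"])))
obs=[o for o in obs if abs(o[2][2]-o[1][2])<.02]
def f(v): 
    c,s=np.cos(v[2]),np.sin(v[2])
    return np.concatenate([[(v[0]+c*p[0]-s*p[1]-l[0]),(v[1]+s*p[0]+c*p[1]-l[1])] for _,p,l in obs])
r=least_squares(f,[.59,.04,.2],loss="soft_l1",f_scale=.004); print(r.x.round(4),(f(r.x)*1000).round(1).tolist())
# tray yaw and centre from the top picture
s=snapshot("top"); im=s["frame"]; 
hsv=cv2.cvtColor(im,cv2.COLOR_RGB2HSV); m=((hsv[...,1]<60)&(hsv[...,2]>60)).astype(np.uint8)
m2=np.zeros_like(m); m2[175:265,165:230]=m[175:265,165:230]
cs,_=cv2.findContours(m2,cv2.RETR_EXTERNAL,cv2.CHAIN_APPROX_NONE); k=max(cs,key=cv2.contourArea)
b=cv2.boxPoints(cv2.minAreaRect(k)); print(b.tolist())
def w(u,v,z):
    d=s["pose"][:3,:3]@np.array([(u-s["cx"])/s["fx"],(v-s["cy"])/s["fy"],1]); o=s["pose"][:3,3]; return (o+d*(z-o[2])/d[2])[:2]
W=np.array([w(*q,.028) for q in b]); print(W.round(4).tolist(),W.mean(0).round(4)); 
for i in range(4): d=W[(i+1)%4]-W[i]; print(np.linalg.norm(d).round(4),np.arctan2(d[1],d[0]).round(3))
E
```

```text
[0.5913 0.0426 0.19  ] [-4.4, -3.0, 0.2, -0.5, -1.7, 0.9, -3.2, -0.6, 0.8, 1.9, 1.0, -1.3, 0.3, 0.6, 3.5, 0.5, -0.6, 0.2, -1.3, 1.2, 1.5, 0.5, 3.6, -0.7]
[[176.0, 185.0], [217.0, 185.0], [217.0, 252.0], [176.0, 252.0]]
[[0.5767, 0.4788], [0.5734, 0.3397], [0.3483, 0.3369], [0.3513, 0.4727]] [0.4624 0.407 ]
0.1391 -1.595
0.2251 -3.129
0.1358 1.549
0.2255 0.027
```

```bash
cat >> h.py <<'E'
PSI=.19; O=np.array([.5913,.0426,0]); TR=np.array([.462,.411])
def W(x,y,z): c,s=np.cos(PSI),np.sin(PSI); return O+[c*x-s*y,s*x+c*y,z]
# gripper when holding: TCP 19 mm beyond the grasp point
def bar(th): # handle bar centre in world
    return W(.135-.18*np.cos(th)+.046*np.sin(th),0,.132+.18*np.sin(th)+.046*np.cos(th))
def tcp_bar(th,tilt,off=.019):
    a=Ro.from_quat(np.roll(quat(PSI,tilt),-1)).apply([0,0,1]); return bar(th)+a*off
E
python3 - <<'E'
from h import *
def t(n,p,q): 
    j=inverse_kinematics(list(p),q); print(n,np.round(p,3),None if j is None else np.round(j,2))
t("knob",W(-.13,-.064,.143),quat(PSI)); t("knob hi",W(-.13,-.064,.26),quat(PSI)); t("pulled",W(-.13,-.134,.143),quat(PSI)); t("pulled hi",W(-.13,-.134,.28),quat(PSI))
q=quat(np.pi/2); t("tray hi",[TR[0]+.043,TR[1],.28],q);t("tray",[TR[0]+.043,TR[1],.007],q)
for th in (0,.2,.4,.6,.7,.8,.9):
    for tl in (-.5,-.25,0,.25,.5,.8): t((th,tl),tcp_bar(th,tl),quat(PSI,tl))
E
```

```text
knob [ 0.476 -0.045  0.143] [-0.16  0.37  2.07 -0.    0.7  -0.35]
knob hi [ 0.476 -0.045  0.26 ] [-0.16  0.21  1.94 -0.    0.99 -0.35]
pulled [ 0.489 -0.114  0.143] [-0.29  0.39  2.02 -0.    0.73 -0.48]
pulled hi [ 0.489 -0.114  0.28 ] [-0.29  0.22  1.87 -0.    1.05 -0.48]
tray hi [0.505 0.411 0.28 ] [ 0.64  0.44  1.54 -0.    1.16 -0.93]
tray [0.505 0.411 0.007] [ 0.64  0.75  1.74 -0.    0.65 -0.93]
(0, -0.5) [0.556 0.036 0.161] [-0.07  0.31  2.3   1.19  0.14 -1.42]
(0, -0.25) [0.552 0.035 0.16 ] [-0.03  0.34  2.1   0.12  0.46 -0.32]
(0, 0) [0.547 0.034 0.159] [ 0.01  0.43  1.9  -0.    0.81 -0.18]
(0, 0.25) [0.542 0.033 0.16 ] [ 0.03  0.55  1.71 -0.04  1.13 -0.13]
(0, 0.5) [0.538 0.032 0.161] [ 0.05  0.69  1.53 -0.07  1.43 -0.11]
(0, 0.8) [0.534 0.032 0.165] [ 0.06  0.86  1.32 -0.09  1.75 -0.1 ]
(0.2, -0.5) [0.569 0.038 0.196] [-0.07  0.25  2.24  0.64  0.2  -0.85]
(0.2, -0.25) [0.564 0.037 0.194] [-0.02  0.3   2.04  0.1   0.56 -0.29]
(0.2, 0) [0.56  0.037 0.194] [ 0.01  0.4   1.84 -0.    0.9  -0.18]
(0.2, 0.25) [0.555 0.036 0.194] [ 0.04  0.52  1.65 -0.04  1.21 -0.14]
(0.2, 0.5) [0.5
[... 1502 characters left out ...]
8  -0.22]
(0.8, 0) [0.633 0.051 0.274] [ 0.03  0.42  1.58 -0.    1.14 -0.16]
(0.8, 0.25) [0.629 0.05  0.275] [ 0.05  0.56  1.37 -0.03  1.46 -0.13]
(0.8, 0.5) [0.624 0.049 0.276] [ 0.07  0.71  1.17 -0.06  1.76 -0.12]
(0.8, 0.8) [0.62  0.048 0.28 ] [ 0.08  0.9   0.95 -0.09  2.09 -0.13]
(0.9, -0.5) [0.658 0.055 0.285] [-0.02  0.24  1.96  0.22  0.47 -0.38]
(0.9, -0.25) [0.654 0.055 0.283] [ 0.01  0.32  1.75  0.06  0.83 -0.21]
(0.9, 0) [0.649 0.054 0.283] [ 0.04  0.44  1.53 -0.    1.17 -0.15]
(0.9, 0.25) [0.645 0.053 0.283] [ 0.05  0.58  1.32 -0.03  1.49 -0.13]
(0.9, 0.5) [0.64  0.052 0.285] [ 0.07  0.73  1.11 -0.06  1.8  -0.12]
(0.9, 0.8) [0.636 0.051 0.288] [ 0.08  0.92  0.87 -0.09  2.14 -0.13]
```

Run:
```python
from h import *
reach(list(W(-.13,-.066,.30)),quat(PSI)); print(get_time(),get_position())
move_l(list(W(-.13,-.066,.20)),max_speed=.2)
command_gripper(.06)
for c in("scene","top"):
    save(c,"c_"+c)
    for n in("pin_knob","staple"): print(c,n,[(np.round(x["location"],4),round(x["conf"],2)) for x in landmark_of(c,n)[:2]])
print("want",W(-.13,-.064,.158),get_position(),get_grip_width(),get_time())
```

```text
4.625 [ 0.47628062 -0.04622902  0.29992782]
scene pin_knob [(array([ 0.4753, -0.0452,  0.1593]), 0.54)]
scene staple [(array([0.4667, 0.0173, 0.154 ]), 0.7), (array([ 0.7059, -0.3607, -0.0015]), 0.3)]
top pin_knob [(array([ 0.4728, -0.0467,  0.1581]), 0.5)]
top staple [(array([0.4619, 0.0194, 0.1566]), 0.73)]
want [ 0.47572642 -0.04479993  0.158     ] [ 0.47611941 -0.04678452  0.20005186] 0.059628824102442725 5.95
```

View pics/c_scene.png

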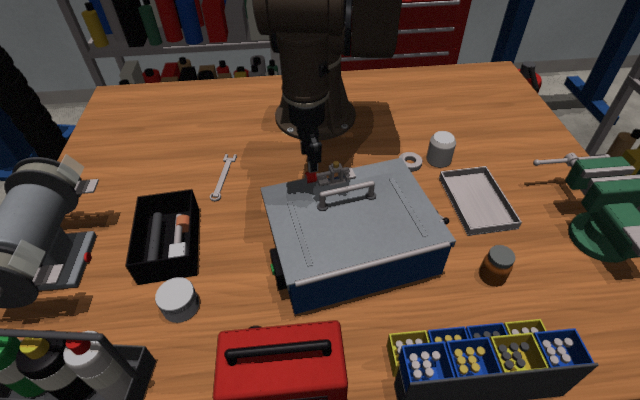

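The gripper is directly above the red knob (about (312,176)) and the detections agree, so I'll grasp it and pull.

Run:
```python
from h import *
print(move_l(list(W(-.13,-.066,.145)),max_speed=.06,max_force=6),get_position(),get_wrist_force())
command_gripper(0,70); print("w",get_grip_width(),get_wrist_force())
print(move_l(list(W(-.13,-.066-.08,.145)),max_speed=.06),get_wrist_force(),get_grip_width(),get_position())
p=get_position(); move_l([p[0],p[1],.30],max_speed=.2)
save("scene","d_scene");print([ (c,n,[(np.round(x["location"],4),round(x["conf"],2)) for x in landmark_of(c,n)[:1]]) for c in ["scene"] for n in("pin_knob","pin")])
print(get_position(),get_wrist_force(),get_grip_width(),get_time())
```

```text
False [ 0.47633437 -0.04680271  0.14526601] [-1.03465851  0.56398132 -0.17000037]
w 0.025934925080166784 [ 0.29599052 -1.09138626  1.98240461]
False [ 1.18116605  0.81503435 -0.71373563] 0.025944610746563374 [ 0.49112642 -0.12507442  0.14498406]
[('scene', 'pin_knob', [(array([ 0.4911, -0.1229,  0.312 ]), 0.48)]), ('scene', 'pin', [(array([ 0.4793, -0.062 ,  0.3114]), 0.6)])]
[ 0.49054144 -0.12489135  0.29876742] [-0.39821589 -0.13065929 -0.87924365] 0.026085215434456837 9.9833
```

View pics/d_scene.png

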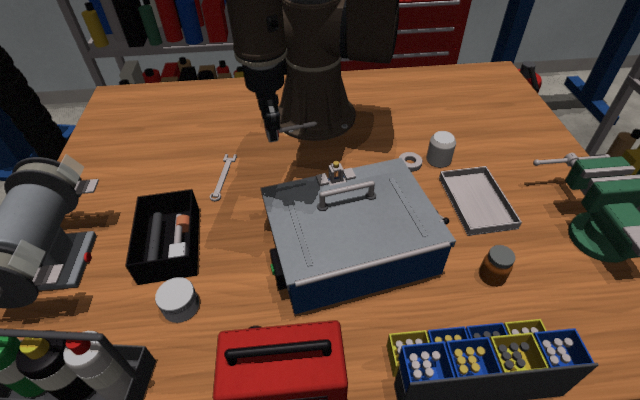

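The pin is out, level in the fingers at about (270–310,128), and the staple is empty. Next I'll carry it to the tray.

Run:
```python
from h import *
q=quat(np.pi/2); x,y=TR[0]+.043,TR[1]
reach([x,y,.28],q); move_l([x,y,.06],max_speed=.2)
save("scene","e_scene"); save("top","e_top")
print([ (c,n,[(np.round(v["location"],4),round(v["conf"],2)) for v in landmark_of(c,n)[:1]]) for c in ["scene","top"] for n in("pin_knob","pin","tray")],get_time())
```

```text
[('scene', 'pin_knob', [(array([0.5033, 0.4146, 0.0711]), 0.61)]), ('scene', 'pin', [(array([0.4422, 0.4078, 0.0774]), 0.55)]), ('scene', 'tray', [(array([ 0.4648,  0.4096, -0.0013]), 0.96)]), ('top', 'pin_knob', []), ('top', 'pin', [(array([ 6.994e-01,  3.685e-01, -5.000e-04]), 0.67)]), ('top', 'tray', [(array([ 0.6992,  0.3644, -0.0009]), 0.69)])] 13.575
```

View pics/e_scene.png

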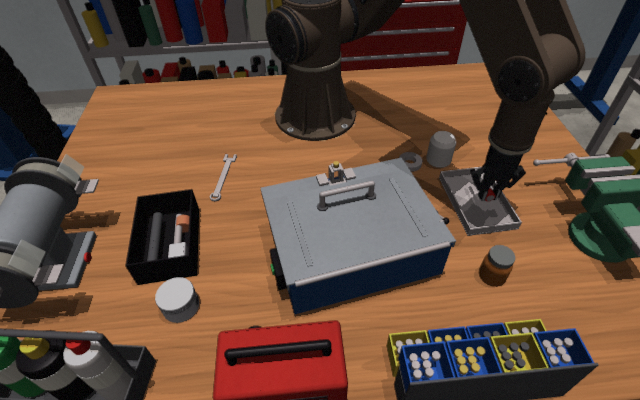

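The gripper is inside the tray outline at about (490,190) with the red knob between the fingers. I'll lower and release.

Run:
```python
from h import *
x,y=TR[0]+.043,TR[1]
print(move_l([x,y,.008],max_speed=.05,max_force=4),get_position(),get_wrist_force())
command_gripper(.055); dwell(.2)
print(get_wrist_force()); move_l([x,y,.15],max_speed=.15); move_l([x,y,.30],max_speed=.25)
reach([.5,.2,.33],quat(PSI))
save("scene","f_scene"); save("top","f_top")
print([ (c,n,[(np.round(v["location"],4),round(v["conf"],2)) for v in landmark_of(c,n)[:1]]) for c in ["scene","top"] for n in("pin_knob","pin","tray","lid_handle")],get_time())
a=cv2.imread("pics/f_scene.png")[130:280,400:560]; cv2.imwrite("pics/f_crop.png",cv2.resize(a,None,fx=4,fy=4))
```

```text
False [0.50522267 0.4111353  0.00835104] [-1.0913395   0.47384642 -0.28203831]
[-0.14588736  0.0586023  -0.31520628]
[('scene', 'pin_knob', [(array([0.5004, 0.4113, 0.0197]), 0.7)]), ('scene', 'pin', [(array([0.4391, 0.4106, 0.0147]), 0.47)]), ('scene', 'tray', []), ('scene', 'lid_handle', [(array([0.5461, 0.0334, 0.1773]), 0.75)]), ('top', 'pin_knob', []), ('top', 'pin', []), ('top', 'tray', [(array([ 0.4614,  0.413 , -0.0031]), 0.72)]), ('top', 'lid_handle', [(array([0.5458, 0.0355, 0.1798]), 0.73)])] 18.7417
```

View pics/f_crop.png

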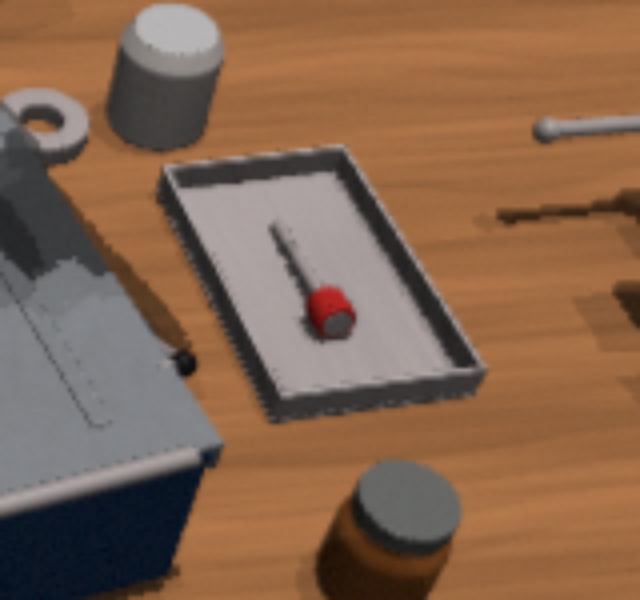

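View pics/f_top.png

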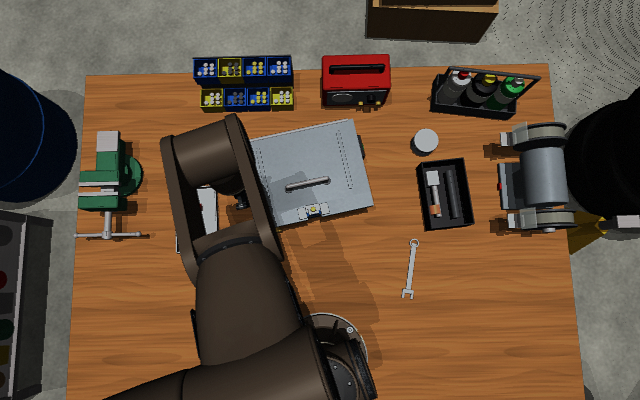

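The pin lies centrally in the tray, with the knob at crop (330,310). The handle measures within about 1 mm of my model, so next I'll grasp the bar and lift in small arc steps.

```bash
cat >> h.py <<'E'
K=.5
def theta(): # lid angle implied by the grasp point
    R=Ro.from_quat(np.roll(get_eef_rot(),-1)); g=np.array(get_position())-R.apply([0,0,1])*.019-O
    c,s=np.cos(PSI),np.sin(PSI); x=c*g[0]+s*g[1]-.135; y=-s*g[0]+c*g[1]; z=g[2]-.132
    return np.arctan2(z,-x)-np.arctan2(.046,.18), np.hypot(x,z), y
def go(th,v=.05):
    move_l(list(tcp_bar(th,K*th)),quat(PSI,K*th),max_speed=v)
    print(round(th,3),np.round(theta(),4),"F",np.round(get_wrist_force(),1),"w",round(get_grip_width(),4),"t",round(get_time(),2),flush=True)
E
python3 - <<'E'
from h import *
b=tcp_bar(0,0)
reach([b[0],b[1],.26],quat(PSI))
print(move_l(list(b),max_speed=.08,max_force=6),get_position(),get_wrist_force())
command_gripper(0,45); print("grip",get_grip_width(),get_wrist_force(),get_time())
for th in (.05,.1,.2): go(th)
save("scene","g_scene")
print([ (n,[(np.round(v["location"],4),round(v["conf"],2)) for v in landmark_of("scene",n)[:1]]) for n in("lid_handle",)],bar(.2))
E
```

```text
False [0.54741213 0.0340911  0.15946323] [-0.46001414 -0.22861703  0.2463457 ]
grip 0.011420262251150849 [-3.54205951 -0.55034601  6.40339643] 21.3917
0.05 [0.0468 0.1863 0.    ] F [-2.3 -1.6 -6.4] w 0.0109 t 21.73
0.1 [0.0967 0.1863 0.    ] F [-4.4 -1.8 -7.1] w 0.0119 t 22.06
0.2 [1.976e-01 1.864e-01 1.000e-04] F [-6.6 -2.8 -3.7] w 0.011 t 22.57
[('lid_handle', [(array([0.5584, 0.0362, 0.2121]), 0.86)])] [0.55960759 0.03650492 0.21284354]
```

View pics/g_scene.png

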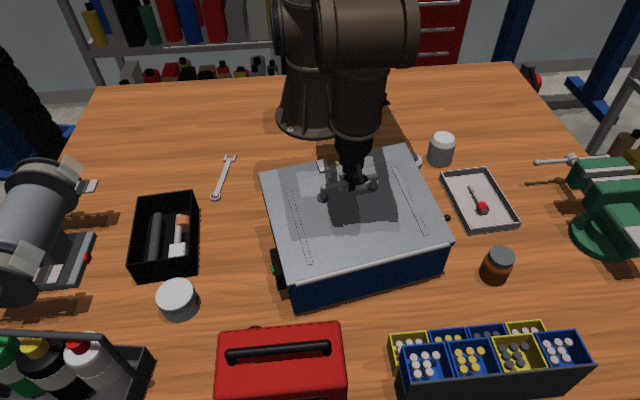

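The lid is opening: the fingers are on the bar at about (350,183), and the detected handle lies within 2 mm of the 0.2 rad prediction. I'll keep lifting and hold at 0.7 to check.

Run:
```python
from h import *
for th in (.3,.4,.5,.6,.7): go(th)
for c in("scene","top"):
    save(c,"h_"+c)
    print(c,[ (n,[(np.round(v["location"],4),round(v["conf"],2)) for v in landmark_of(c,n)[:1]]) for n in("lid_handle",)],bar(.7))
```

```text
0.3 [2.975e-01 1.865e-01 1.000e-04] F [-8.4 -2.5 -1.3] w 0.011 t 23.19
0.4 [3.976e-01 1.867e-01 1.000e-04] F [-10.   -1.8   0.8] w 0.0113 t 23.71
0.5 [4.981e-01 1.868e-01 2.000e-04] F [-9.5 -2.   4.8] w 0.0112 t 24.23
0.6 [5.998e-01 1.870e-01 2.000e-04] F [-11.8  -1.4   9.5] w 0.0114 t 24.73
0.7 [7.007e-01 1.872e-01 3.000e-04] F [-10.9  -0.5  11.2] w 0.0113 t 25.24
scene [('lid_handle', [])] [0.61777721 0.04769209 0.28314192]
top [('lid_handle', [])] [0.61777721 0.04769209 0.28314192]
```

View pics/h_scene.png

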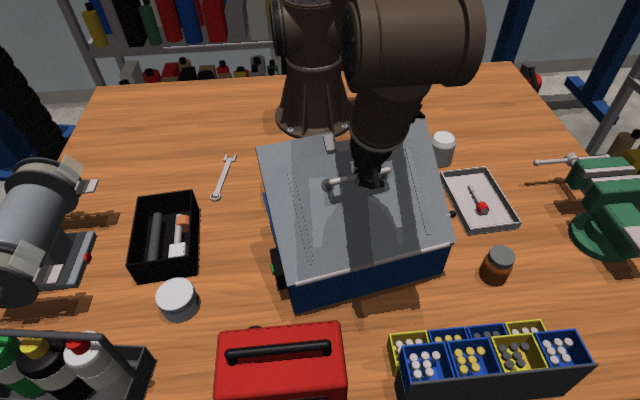

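The lid is up about 40°, still gripped at the bar (about (370,180)). There's roughly 15 N of radial internal force, meaning my hinge estimate is a little off. I'll relieve it with a 2 mm outward shift and go past balance.

```bash
cat >> h.py <<'E'
def go2(th,dr,v=.04):
    r=bar(th)-W(.135,0,.132); r/=np.linalg.norm(r)
    move_l(list(tcp_bar(th,K*th)+r*dr),quat(PSI,K*th),max_speed=v)
    f=np.array(get_wrist_force()); t=np.cross(r,[np.sin(PSI),-np.cos(PSI),0])
    print(round(th,3),np.round(theta(),4),"F",np.round(f,1),"rad",round(f@r,1),"tan",round(f@t,1),"w",round(get_grip_width(),4),"t",round(get_time(),2),flush=True)
E
python3 - <<'E'
from h import *
go2(.76,.002)
go2(.82,.002)
go2(.88,.003)
dwell(.5); print(theta(),get_wrist_force())
save("scene","i_scene")
E
```

```text
0.76 [7.614e-01 1.876e-01 3.000e-04] F [-0.9  3.1 -2.5] rad -2.0 tan -1.6 w 0.0113 t 25.87
0.82 [8.194e-01 1.877e-01 3.000e-04] F [-0.4  4.7 -3.3] rad -3.2 tan -1.1 w 0.0113 t 26.29
0.88 [8.807e-01 1.880e-01 3.000e-04] F [ 3.9  5.7 -8.5] rad -9.8 tan 0.8 w 0.0116 t 26.72
(np.float64(0.8804495394094969), np.float64(0.18795313952394813), np.float64(0.00033364500081249984)) [ 4.10333968  5.85720395 -9.52607117]
```

View pics/i_scene.png

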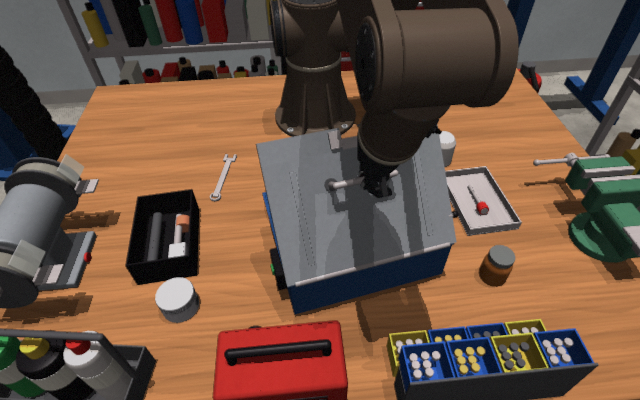

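The tangential force changes sign here, as expected past balance. I'll go a bit further for margin and check the angle independently from the lid's front corner in the picture.

Run:
```python
from h import *
go2(.93,.002); dwell(.4); print(theta())
s=save("scene","j_scene"); a=s["frame"][:,:,::-1].copy()
T=np.linalg.inv(s["pose"]); 
for th,col in((.83,(0,0,255)),(.93,(0,255,0)),(1.03,(255,0,0))):
    P=[]
    for y in(.187,-.187):
        x,z=-.287,.004
        p=W(.135+x*np.cos(th)+z*np.sin(th),y,.132-x*np.sin(th)+z*np.cos(th)); c=T[:3,:3]@p+T[:3,3]
        P.append((int(s["fx"]*c[0]/c[2]+s["cx"]),int(s["fy"]*c[1]/c[2]+s["cy"])))
    cv2.line(a,P[0],P[1],col,1); print(th,P)
cv2.imwrite("pics/j_ov.png",cv2.resize(a[100:250,230:470],None,fx=3,fy=3,interpolation=cv2.INTER_NEAREST))
```

```text
0.93 [9.296e-01 1.879e-01 4.000e-04] F [-1.3  4.9 -0.1] rad 0.1 tan -0.4 w 0.011 t 27.64
(np.float64(0.9292069139491703), np.float64(0.1879721965259232), np.float64(0.00036435912282694466))
0.83 [(432, 110), (255, 144)]
0.93 [(439, 109), (256, 143)]
1.03 [(446, 109), (257, 145)]
```

View pics/j_ov.png

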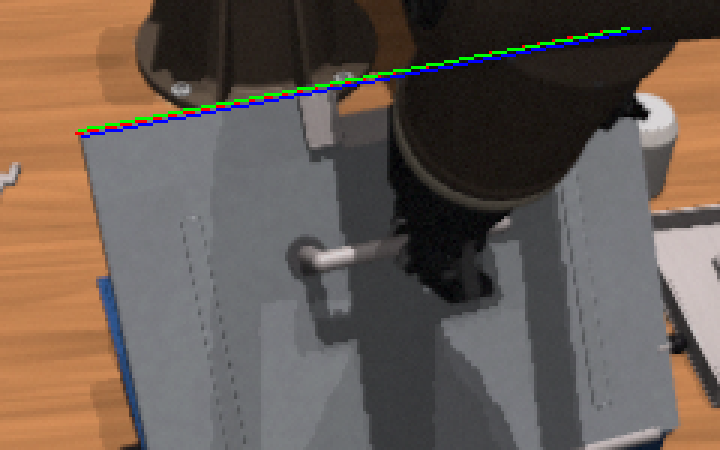

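From this viewpoint the front edge barely moves with angle, so it agrees but isn't a strong check. The grip geometry (within about 0.02 rad) and the force reversal put the lid clearly past balance. Now I'll ease it back to 0.69 rad.

Run:
```python
from h import *
for th,d in((.87,.0015),(.81,.001),(.75,.001),(.69,.001)): go2(th,d,.03)
dwell(1.0); print(theta(),get_wrist_force(),get_grip_width())
save("scene","k_scene"); save("top","k_top")
print([ (c,n,[(np.round(v["location"],4),round(v["conf"],2)) for v in landmark_of(c,n)[:1]]) for c in("scene","top") for n in("lid_handle","pin","pin_knob","tray","filter","bearing","jar","wrench","piston")],bar(.69),get_time())
```

```text
0.87 [8.693e-01 1.878e-01 4.000e-04] F [-0.9  5.2  1.7] rad 1.5 tan 0.9 w 0.0112 t 28.61
0.81 [8.099e-01 1.877e-01 3.000e-04] F [-3.8  4.9  5.4] rad 6.0 tan 0.2 w 0.0113 t 29.12
0.75 [7.505e-01 1.876e-01 3.000e-04] F [-3.   4.8  5.7] rad 5.9 tan 1.3 w 0.0116 t 29.63
0.69 [6.916e-01 1.875e-01 2.000e-04] F [-4.6  3.8  6.4] rad 7.4 tan 0.7 w 0.0109 t 30.15
(np.float64(0.6902266316717722), np.float64(0.18745194302580856), np.float64(0.00023469435830039426)) [-3.80019059  4.41064687  4.17913511] 0.01128190006496054
[('scene', 'lid_handle', [(array([0.613 , 0.047 , 0.2805]), 0.97)]), ('scene', 'pin', [(array([0.4362, 0.4116, 0.0168]), 0.59)]), ('scene', 'pin_knob', [(array([0.5013, 0.4123, 0.0185]), 0.57)]), ('scene', 'tray', [(array([ 0.4604,  0.4111, -0.003 ]), 0.81)]), ('scene', 'filter', [(array([ 0.2756,  0.36  , -0.0047]), 0.92)]), ('scene', 'bearing', []), ('scene', 'jar', [(array([ 0.6981,  0.362 , -0.0022]), 0.83)]), ('scene', 'wrench', [(array([ 0.2831, -0.2999,  0.0059]), 0.76)]), ('scene', 'piston', [(array([ 0.7037, -0.3573, -0.0032]), 0.62)]), ('top', 'lid_handle', []), ('top', 'pin', []), ('top', 'pin_knob', []), ('top', 'tray', []), ('top', 'filter', []), ('top', 'bearing', []), ('top', 'jar', [(array([0.6973, 0.3678, 0.0007]), 0.62)]), ('top', 'wrench', [(array([ 0.2812, -0.297 ,  0.0016]), 0.83)]), ('top', 'piston', [(array([ 7.024e-01, -3.625e-01,  7.000e-04]), 0.62)])] [0.61629832 0.04740767 0.28205401] 32.15
```

View pics/k_scene.png

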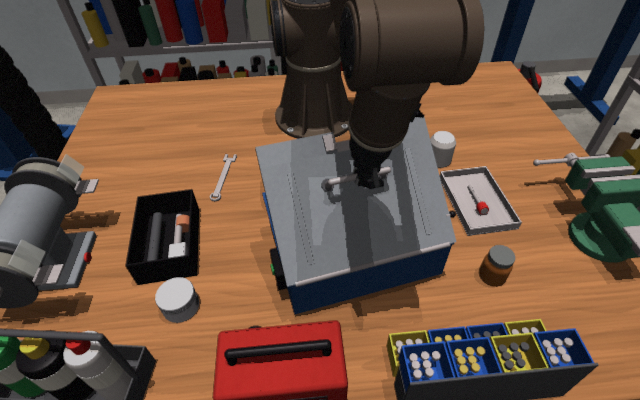

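View pics/k_top.png

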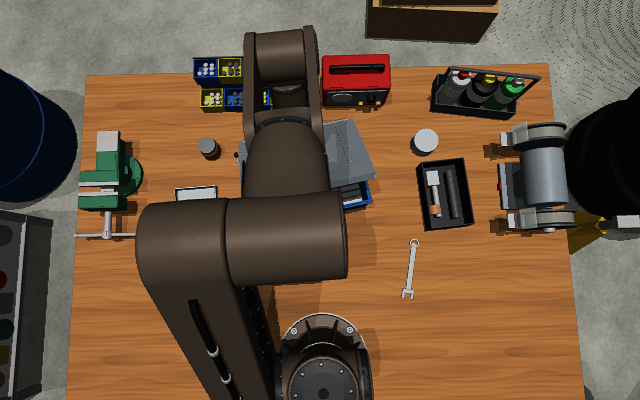

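The hand geometry gives 0.690 rad, and the detected handle works out to about 0.67. Both are well inside the window. The pin is in the tray at about (480,200), and nothing visible has moved. Handing in.

```bash
python3 -c "
from h import *
print(get_time(),theta()[0],get_joint_vel().max() if hasattr(get_joint_vel(),'max') else max(get_joint_vel())); sign_off(); print(get_time())"
```

```text
32.15 0.6902634378017032 0.0008055059834525626
the job is handed in; nothing more can be done
the job is handed in; nothing more can be done
```

The pin is out and lying in the steel tray. I raised the lid to about 0.93 rad, past its balance point, then eased it back to about 0.69 rad. It was still held by the handle at hand-in, 32 s into the 66 s limit. No verdict was reported.

**Lid angle:** the hand position gives 0.690 rad and the camera's handle detection about 0.67, both inside 0.59–0.775. The arm was still, with the fingers closed on the bar. About 7 N showed at the wrist in the last reading, mostly from a hinge estimate 1–2 mm off rather than the lid's weight.

**Past balance:** this rests on the hand position, good to about 0.02 rad. The other two checks were weak. The force along the lid's swing wavered around zero, so its sign proves little, and the lid's front edge barely shifts with angle in the camera view. The handle detector found nothing when I tried it at 0.7 rad on the way up.

**Pin:** it lies let go near the middle of the tray, with its origin and knob both about 18 mm above the bench.

**Bystanders:** the filter, jar, wrench and piston were each found within about 6 mm of where they started, roughly the detectors' error. The bearing was hidden behind the arm and lid in the last pictures, so I could not recheck it; I saw no contact near it.

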